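Slide the dish adapter out over the end of the bench shelf

ROBOT

A 7-joint arm with a two-finger parallel gripper is mounted at the origin on the work surface. World frame = base frame: x ahead of the robot, y to its left, z up, the work surface at z = 0. Lengths are in m, angles in rad, forces in N, time in s.
With the tool pointing down it reaches from about 0.4 to 0.85 m from the base axis. Payload 4.5 kg.
Tool frame: the origin (TCP) lies between the finger pads; the fingertips stand 11 mm ahead of it and the grasp point (between the pads) lies 8 mm behind it (robot.finger_overhang is the distance from the TCP to the fingertips, in m); z points along the fingers, y is the direction in which the jaws open and shut (so a half turn about z gives the same grasp; the last joint's range is limited). The gripper opens to 88 mm and grips with 3 to 60 N. Pads are 18 mm wide; open, the fingers measure 123 mm over their backs; the gripper's body (75 mm by 187 mm) begins 45 mm behind the grasp point.
Start: joints at [-1.071, 0.689, -0.195, 1.565, 0.157, 0.902, -0.215], TCP at [0.281, 0.558, 0.25] pointing down, gripper open.
Joint ranges: [-3.01, 3.01], [-0.46, 2.08], [-1.47, 1.51], [0.13, 2.56], [-1, 4.14], [0.04, 2.09], [-2.66, 2.66]. Speed limits (rad/s): [2.57, 2.57, 3.14, 3.14, 3.14, 3.14, 3.14].

INTERFACE

Orientations are given as a unit quaternion [x, y, z, w].
In Python, from rig import robot gives the robot as it stands.
- The arm moves only by the tool arm_command, never from a script. Its argument "series" is a list of rows, each a list of 6 numbers: the shift along the tool's x, y, z in cm, then the turn, a rotation vector about the tool's x, y, z in rad. In form: [[tx, ty, tz, wx, wy, wz], ...]. A call has 1 to 12 rows; each row is the pose to reach, as a shift and turn from the pose commanded when the call began, along the tool's axes at that moment; what a row does not reach only later rows make up. A row lasts 1/12 s, in which the tool goes at most 41.7 mm and 7.16 degrees, less where a joint would pass 70% of its speed; a pose out of reach is approached as far as the arm can. A call with a gripper value outside its range is refused whole. "jaw" is the finger opening in cm, from 0 to 8.81, set as the call begins (left out, the last holds). The fingers move at their own pace and stop on an object; "newtons" is the grip in N (left out, the last holds). Time passes only in rows, so rows that repeat a pose let the fingers close. It gives the time, the measured TCP pose, the force and the opening at its end, in the units of the state.
- robot.sense(): the state, without advancing time (a new reading comes with each control period).
- robot.grab_frame(name): name is "scene" or "top" or "wrist"; returns a dict with "pixels" (420x560x3 uint8, red, green, blue), "fx", "fy", "cx", "cy" (pixels), "pose" (4x4, takes a point from camera to world coordinates). Camera axes: x right, y up, looking along -z (the intrinsics and any distortion apply to the point x, -y, -z); pixel columns grow to the right and rows downward; lengths in m; the calibration is good to about 2 mm. A picture is of the moment at which its call begins. There is no depth.
- robot.finish_job(): hands the job in, once; it reports no verdict.
The state is a dict: "t": time; "qpos": joint angles; "dq": joint speeds; "tau": joint torques, N m; "eef_pos": TCP position; "orientation": TCP orientation; "force": force on the tool from outside, world axes, zero at the start; "wrist_torque": the same for the moment, N m; "grip_width": finger opening in m.
Only numpy, scipy, OpenCV 4.12 (cv2) and the standard library are available. Lean on these libraries where they do the work, as an engineer would, in place of code of your own. Each camera call takes 0.05 s, during which the arm holds its last target.

TASK

The dish adapter, the thin black plate with one big round opening, lies flat on the steel bench shelf where a gloved hand cannot get hold of it. With the fingertips push it along the shelf, without lifting or tipping it, out over whichever end of the shelf it lies nearer to, until about a third of its length hangs over that end; leave it lying straight along the shelf and nowhere over its front edge. Leave all other things where they are, the similar plate with slide slots included.

Things in the scene. Friction and masses are not known exactly. Their poses are not given: they have to be found in the camera images.
- dish_adapter: Loose black aluminium plate, 86 mm (its x) by 128 mm (its y) by 5 mm thick, about 110 g, flat on the shelf, with one 60 mm round opening through its middle. Origin: centre of its underside. Starts with its long way within 0.2 rad of the shelf's y axis, in the left or right half of the shelf, its outer end roughly 20 to 95 mm short of the shelf end; bare shelf all round it.
- adapter_front_left (a point): The dish adapter's corner nearest the robot on the left, on its underside: x = -43, y = +64 mm in its frame.
- adapter_front_right (a point): The dish adapter's corner nearest the robot on the right, on its underside: x = -43, y = -64 mm in its frame.
- shelf: Fixed folded steel shelf; top face 150 mm deep (its x, positive away from the robot), 620 mm long (its y, positive to the robot's left), 80 mm above the bench. Both ends (y = +-310 mm) and the front edge (x = -75 mm) are open, without a lip; along the rear (x = 72 to 75 mm) an upstand rises 20 mm above the top. Origin: on the bench under its middle; yaw within 0.1 rad of 0.
- slide_adapter: The similar loose black plate, same 86 x 128 x 5 mm, but with three rectangular slots 76 x 26 mm side by side; lies in the other half of the shelf. Origin: centre of its underside; long way along its y. Must stay where it is.
- petri: Two closed clear dishes stacked, 60 mm across and 31 mm high together, loose, standing near the middle of the shelf between the two plates; at least 35 mm of bare shelf lies between them and either plate. Origin: centre of the underside. Must stay.
- flask: Flat clear culture flask with a screw cap, 111 mm long over all (70 mm of it on the cap side of its origin, along its x), 42 mm wide, 25 mm high, lying on the bench in front of the shelf. Must stay.
- tip_box: Grey pipette-tip box with clear lid, 85 x 125 mm, 68 mm high, on the bench in front of the shelf to the right. Origin: centre of its underside. Must stay.
- calculator: Flat grey pocket calculator, 150 (its x) x 80 x 15 mm, on the bench in front of the shelf. Origin: centre of its underside. Must stay.
- bottle: Glass bottle with white cap, 72 mm across and 145 mm high, on the bench to the left. Origin: centre of its underside. Must stay.
- tube_rack: White rack of capped tubes, 60 (its x) x 150 mm, 122 mm high, on the bench behind the left part of the shelf. Origin: centre of its underside. Must stay.
Things that resemble listed ones, but are neither listed nor needed, are in the scene too. Leave any purple look-alike of the dish_adapter alone.

How it is judged:
At the end, for the whole second after the job is handed in: The dish adapter rests flat on the shelf with 32 to 54 mm of its length beyond the shelf end it started nearer to, within 0.12 rad of straight along the shelf, no corner more than 3 mm over the front edge; everything else is where it was ((y of dish_adapter in the frame of shelf between 0.278 and 0.3 m or y of dish_adapter in the frame of shelf between -0.3 and -0.278 m) and angle between the y axis of dish_adapter and the y axis of shelf, either way round below 0.12 rad and x of each of adapter_front_left, adapter_front_right in the frame of shelf above -0.078 m and z of dish_adapter in the frame of shelf between 0.076 and 0.083 m and angle between dish_adapter's own z axis and vertical below 0.04 rad and linear speed of dish_adapter below 0.01 m/s); the robot touches nothing.
It fails at once if the dish adapter is lifted off the shelf (5 mm or more), tipped or dropped (z of dish_adapter in the frame of shelf above 0.085 m or z of dish_adapter in the frame of shelf below 0.072 m or angle between dish_adapter's own z axis and vertical above 0.1 rad).
It fails at once if the slide adapter is shifted by more than 12 mm (distance of slide_adapter from where it was at the start of the episode above 0.012 m).
It fails at once if the stacked dishes are shifted by more than 12 mm or tipped (distance of petri from where it was at the start of the episode above 0.012 m or angle between petri's own z axis and vertical above 0.15 rad).
It fails at once if another thing on the bench is shifted by more than 15 mm or knocked over (distance of any of flask, tip_box, calculator, bottle, tube_rack from where it was at the start of the episode above 0.015 m or angle between any of bottle, tube_rack's own z axis and vertical above 0.2 rad).
It also fails if it takes over 35 s, if anything falls off the work surface, if the arm or the gripper's body presses on something with over 40 N, if the wrist force passes 120 N, or if a joint passes its speed limit or range.

## Working session

There is one attempt and no reset: what is moved stays moved. The work goes in short steps, Python scripts to look and compute and a tool call to move; the robot and the scene stay as the last step left them, time stands still between calls to the robot, and variables do not carry over. Pictures are saved under pics/ and viewed, and the job is handed in when it is done.

Besides the shell and the picture viewer there is one more tool, called as a command line: name --pt "numbers of a row" for each row, then --argument value for the rest. arm_command: Moves the arm, as the interface text tells. Its arguments: {"type":"object","properties":{"series":{"type":"array"},"jaw":{"type":"number"},"newtons":{"type":"number"}},"required":["series"]}

```bash
mkdir -p pics; ls
python3 - <<'E'
from rig import robot
import cv2
print(robot.sense())
for n in ("scene","top","wrist"):
    f=robot.grab_frame(n); cv2.imwrite(f"pics/{n}0.png",f["pixels"][:,:,::-1]); print(n,{k:v for k,v in f.items() if k!="pixels"})
E
```

```text
pics
{'t': 0.0, 'qpos': array([-1.07115596,  0.68999491, -0.19448156,  1.56635095,  0.15729868,
        0.90251609, -0.21511892]), 'dq': array([-0.00146643,  0.00040983, -0.00111762,  0.00027692, -0.00031182,
        0.00164616, -0.00059234]), 'tau': array([ 3.97727663e-04, -5.27554178e+01, -1.26634654e+00, -1.53427058e+01,
       -5.25604666e-02,  6.46693516e-03,  1.49404655e-04]), 'eef_pos': array([0.28051328, 0.55781488, 0.24890054]), 'orientation': array([ 2.30800033e-01,  9.73000751e-01, -9.29446284e-04, -1.39449404e-04]), 'force': array([-0.64856952, -0.12678368, -0.92327973]), 'wrist_torque': array([-0.01887921, -0.04209309,  0.02176102]), 'grip_width': 0.08787862717407512}
scene {'fx': 454.3944593144491, 'fy': 454.3944593144491, 'cx': 275.85369046363894, 'cy': 206.6343904823623, 'pose': array([[-0.0312308 , -0.77081617,  0.63629165,  1.26816193],
       [ 0.99948544, -0.02874231,  0.01423827,  0.08522104],
       [ 0.0073134 ,  0.63640892,  0.77131719,  1.05062593],
       [ 0.        ,  0.        ,  0.        ,  1.        ]])}
top {'fx': 486.2405289484562, 'fy': 486.2405289484562, 'cx': 275.3485283115102, 'cy': 215.5501674228988, 'pose': array([[ 7.15078308e-03,  9.83320474e-01, -1.81740784e-01,
         2.07374078e-01],
       [-9.99971695e-01,  7.45695892e-03,  1.00142464e-03,
         9.00023692e-02],
       [ 2.33995491e-03,  1.81728478e-01,  9.83345964e-01,
         1.56181489e+00],
       [ 0.00000000e+00,  0.00000000e+00,  0.00000000e+00,
         1.00000000e+00]])}
wrist {'fx': 364.10134301407044, 'fy': 364.10134301407044, 'cx': 279.9966583867764, 'cy': 216.27906129965203, 'pose': array([[ 0.44926089, -0.86025688, -0.24108661,  0.21888775],
       [ 0.8933989 ,  0.43206484,  0.12311941,  0.58908993],
       [-0.00174927, -0.27069924,  0.96266238,  0.38460409],
       [ 0.        ,  0.        ,  0.        ,  1.        ]])}
```

View pics/scene0.png

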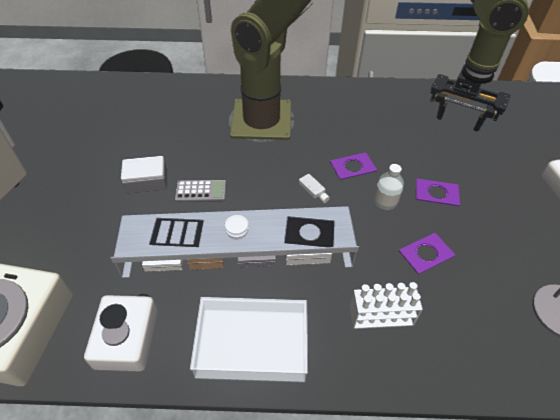

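View pics/top0.png

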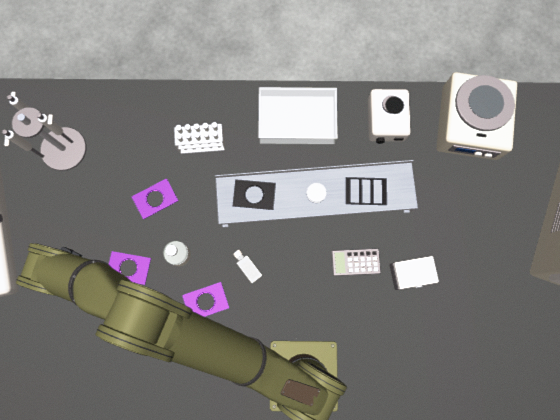

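The black plate with one round opening is at top (255,194), in the left half of the shelf. The things it could be taken for are the slotted plate at (366,191) and purple plates at (154,198), (128,267) and (206,300). I choose (255,194) and check it in a close crop.

Run:
```python
import cv2
a=cv2.imread("pics/top0.png")[150:240,205:335]; cv2.imwrite("pics/c1.png",cv2.resize(a,None,fx=6,fy=6,interpolation=cv2.INTER_CUBIC))
a=cv2.imread("pics/top0.png")[150:240,300:430]; cv2.imwrite("pics/c2.png",cv2.resize(a,None,fx=6,fy=6,interpolation=cv2.INTER_CUBIC))
a=cv2.imread("pics/scene0.png")[195:285,235:365]; cv2.imwrite("pics/c3.png",cv2.resize(a,None,fx=6,fy=6,interpolation=cv2.INTER_CUBIC))
```

```text
(no output)
```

View pics/c1.png

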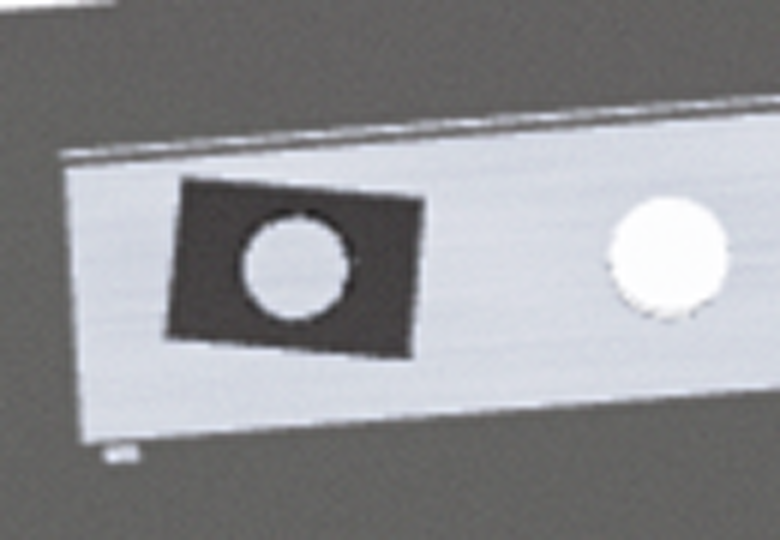

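View pics/c2.png

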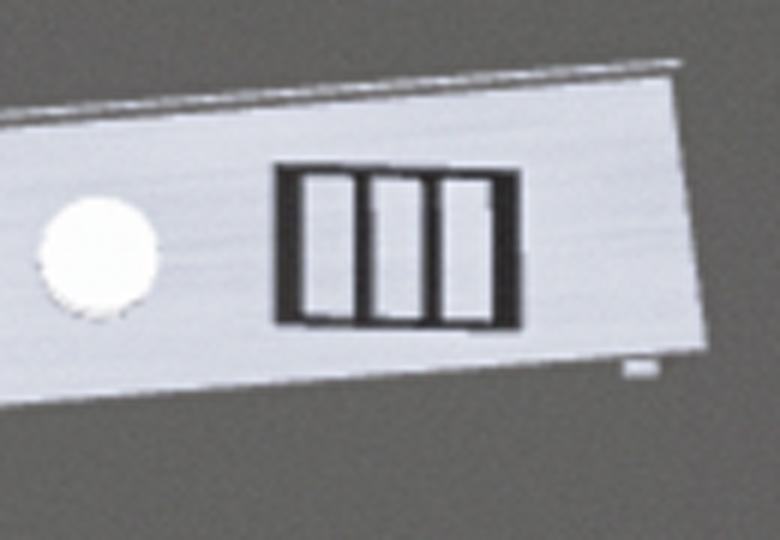

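View pics/c3.png

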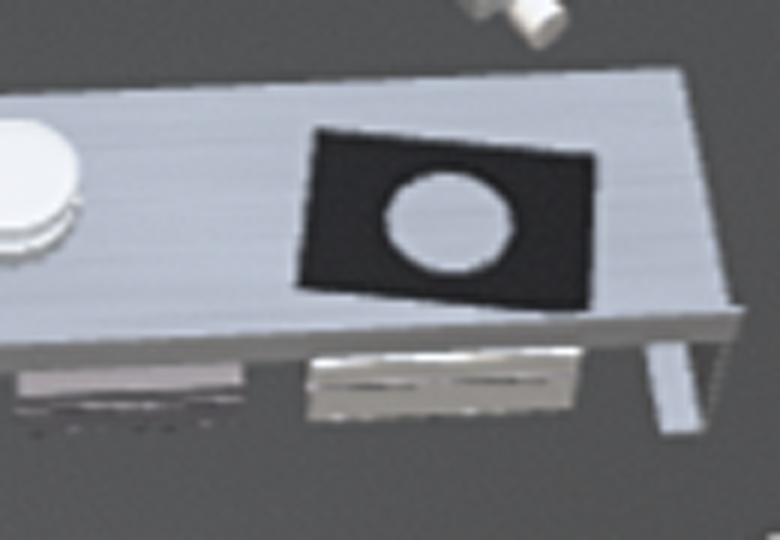

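```bash
cat > h.py <<'E'
import numpy as np
TOP=dict(f=486.2405289484562,cx=275.3485283115102,cy=215.5501674228988,P=np.array([[7.15078308e-03,9.83320474e-01,-1.81740784e-01,2.07374078e-01],[-9.99971695e-01,7.45695892e-03,1.00142464e-03,9.00023692e-02],[2.33995491e-03,1.81728478e-01,9.83345964e-01,1.56181489e+00]]))
SC=dict(f=454.3944593144491,cx=275.85369046363894,cy=206.6343904823623,P=np.array([[-0.0312308,-0.77081617,0.63629165,1.26816193],[0.99948544,-0.02874231,0.01423827,0.08522104],[0.0073134,0.63640892,0.77131719,1.05062593]]))
def ray(C,u,v,z):
    d=C["P"][:,:3]@np.array([(u-C["cx"])/C["f"],-(v-C["cy"])/C["f"],-1]); o=C["P"][:,3]
    return o+d*(z-o[2])/d[2]
def crop(C,uv,off,z,s=6): return np.array([ray(C,off[0]+(u+.5)/s-.5,off[1]+(v+.5)/s-.5,z) for u,v in uv])
def proj(C,p):
    q=C["P"][:,:3].T@(np.array(p)-C["P"][:,3]); return C["cx"]+C["f"]*q[0]/-q[2], C["cy"]-C["f"]*q[1]/-q[2]
E
python3 - <<'E'
from h import *
np.set_printoptions(precision=4,suppress=True)
fl=crop(TOP,[(82,441)],(205,150),.08)[0]; fr=crop(TOP,[(707,349)],(300,150),.08)[0]
ul=crop(TOP,[(62,151)],(205,150),.10)[0]; ur=crop(TOP,[(680,62)],(300,150),.10)[0]
print(fl,fr,np.linalg.norm(fl-fr),ul,ur,np.linalg.norm((fl-ul)[:2]))
ey=((fl-fr)+(ul-ur))[:2]; ey/=np.linalg.norm(ey); ex=np.array([ey[1],-ey[0]])
o=(fl+fr+ul+ur)[:2]/4
print("shelf o",o,"yaw",np.arctan2(ex[1],ex[0]))
def S(p): return np.array([(p[:2]-o)@ex,(p[:2]-o)@ey])
for nm,c in (("dish top",crop(TOP,[(182,177),(425,200),(412,358),(165,338)],(205,150),.085)),
 ("slide",crop(TOP,[(277,163),(521,170),(521,328),(276,325)],(300,150),.085)),
 ("dish scene",crop(SC,[(590,310),(298,288),(317,128),(596,154)],(235,195),.085))):
    print(nm,c[:,:2].tolist(),np.linalg.norm(c-np.roll(c,-1,0),axis=1), "ctr",c.mean(0),"shelf",[S(x) for x in c],S(c.mean(0)))
    d=(c[0]+c[3]-c[1]-c[2]); print("rel yaw",np.arctan2(d[1],d[0])-np.arctan2(ey[1],ey[0]))
p=crop(TOP,[(669,255)],(205,150),.111)[0]; print("petri",p,S(p))
p=crop(SC,[(742,312)],(235,195),.1)[0]; print("UL scene",p,S(p))
p=crop(SC,[(682,68)],(235,195),.08)[0]; print("FL scene",p,S(p))
for n,u,v,z in (("flask",248,267,.02),("bottle",176,250,.145),("rack",200,133,.12)): print(n,ray(TOP,u,v,z))
E
```

```text
[0.4562 0.2647 0.08  ] [ 0.5093 -0.3532  0.08  ] 0.6202109901799963 [0.6049 0.277  0.1   ] [ 0.6576 -0.3402  0.1   ] 0.14920036487675373
shelf o [ 0.557  -0.0379] yaw 0.085389028310707
dish top [[0.5954811480559505, 0.21593511338017818], [0.5841036569303403, 0.0890274742339007], [0.5001032068302912, 0.09513718501594905], [0.5096626250786795, 0.22280563321350166]] [0.1274 0.0842 0.128  0.0861] ctr [0.5473 0.1557 0.085 ] shelf [array([0.06  , 0.2496]), array([0.0378, 0.1242]), array([-0.0454,  0.1374]), array([-0.0249,  0.2638])] [0.0069 0.1938]
rel yaw -0.1674466008538722
slide [[0.6057249724048674, -0.13138833040208608], [0.6029411376811398, -0.258855096287632], [0.5185961808477173, -0.25595601805387347], [0.5192128199523617, -0.12921285009348527]] [0.1275 0.0844 0.1267 0.0865] ctr [ 0.5616 -0.1939  0.085 ] shelf [array([ 0.0406, -0.0973]), array([ 0.0269, -0.2241]), array([-0.0569, -0.214 ]), array([-0.0455, -0.0877])] [-0.0087 -0.1558]
rel yaw -0.0987648668474701
dish scene [[0.5981946466351238, 0.21825687211095915], [0.5912660624690993, 0.09286601683307742], [0.5030067241708028, 0.09973105081163151], [0.5132457993221785, 0.22507490879943548]] [0.1256 0.0885 0.1258 0.0852] ctr [0.5514 0.159  0.085 ] shelf [array([0.0629, 0.2517]), array([0.0453, 0.1274]), array([-0.0421,  0.1417]), array([-0.0212,  0.2658])] [0.0112 0.1967]
rel yaw -0.15375174772377243
petri [ 0.5495 -0.0357  0.111 ] [-0.0073  0.0029]
UL scene [0.6073 0.2803 0.1   ] [0.0772 0.3128]
FL scene [0.4574 0.2682 0.08  ] [-0.0732  0.3134]
flask [0.3262 0.1737 0.02  ]
bottle [0.3646 0.3783 0.145 ]
rack [0.7333 0.3249 0.12  ]
```

Crop check: (255,194) is a black plate with one round hole, measuring 127×85 mm. Its centre is at about (0.008, 0.194) in the shelf frame, it is turned about -0.16 rad, and the nearer end is the left one (+y). Plan: set two half-open fingertips across its right end so that the push straightens it, then push about 95 mm in +y.

First I go above the start point, turning as I move.

arm_command --pt "-4 -2.7 0 0 0 0.1" --pt "-8 -5.4 0 0 0 0.2" --pt "-11.5 -7.8 0 0 0 0.3" --pt "-15 -10.2 0 0 0 0.4" --pt "-18.5 -12.5 0 0 0 0.5" --pt "-22 -14.9 0 0 0 0.6" --pt "-25.5 -17.3 0 0 0 0.7" --pt "-29 -19.7 0 0 0 0.8" --pt "-32.5 -22 0 0 0 0.9" --pt "-36 -24.4 0 0 0 1.0" --pt "-39.5 -26.8 0 0 0 1.02" --pt "-43 -29.1 0 0 0 1.02" --jaw 4.5 --newtons 20

```text
t: 1.15
eef_pos: [0.5251, 0.1202, 0.2496]
orientation: [0.677, 0.736, -0.0, -0.0]
force: [0.6, 0.2, -0.0]
grip_width: 0.0448
```

arm_command --pt "0 0 0 0 0 0" --pt "0 0 0 0 0 0" --pt "0 0 0 0 0 0"

```text
t: 1.4
eef_pos: [0.5242, 0.1226, 0.2494]
orientation: [0.676, 0.737, -0.0, -0.001]
force: [0.1, -0.1, 0.0]
grip_width: 0.0452
```

```bash
cat > w.py <<'E'
from rig import robot
from h import *
from scipy.spatial.transform import Rotation as R
import sys
np.set_printoptions(precision=4,suppress=True)
o=np.array([.558,-.0365]); a=.0854; ex=np.array([np.cos(a),np.sin(a)]); ey=np.array([-ex[1],ex[0]])
s=robot.sense(); p=s["eef_pos"]; Rm=R.from_quat(s["orientation"]).as_matrix()
print("t",s["t"],"p",p,"F",s["force"],"w",s["grip_width"],"q",s["qpos"])
print("shelf",(p[:2]-o)@ex,(p[:2]-o)@ey,"tool z",Rm[:,2],"yaw err y-axis",np.arctan2(Rm[1,1],Rm[0,1])-a)
def to(sx,sy,z):
    t=np.r_[o+sx*ex+sy*ey,z]; print("move to",(sx,sy,z),"tool cm",100*Rm.T@(t-p))
E
python3 - <<'E'
from w import *
to(.008,.098,.25);to(.008,.098,.12)
import cv2
f=robot.grab_frame("wrist"); cv2.imwrite("pics/w1.png",f["pixels"][:,:,::-1])
E
```

```text
t 1.4 p [0.5242 0.1226 0.2494] F [ 0.0598 -0.0875  0.0359] w 0.04519966296115963 q [-0.3393  0.5738  0.0395  1.835  -0.0336  0.7341 -0.1959]
shelf -0.020079153990689207 0.16139839269433714 tool z [-0.001   0.0008 -1.    ] yaw err y-axis -0.00021546915150652546
move to (0.008, 0.098, 0.25) tool cm [-6.3392  2.8092 -0.0639]
move to (0.008, 0.098, 0.12) tool cm [-6.3507  2.8209 12.9361]
```

arm_command --pt "-3 1.4 0 0 0 0" --pt "-6.3 2.8 0 0 0 0" --pt "-6.3 2.8 3 0 0 0" --pt "-6.3 2.8 6 0 0 0" --pt "-6.3 2.8 9 0 0 0" --pt "-6.3 2.8 12 0 0 0" --pt "-6.3 2.8 13.4 0 0 0" --pt "-6.3 2.8 13.4 0 0 0" --pt "-6.3 2.8 13.4 0 0 0"

```text
t: 2.2
eef_pos: [0.5572, 0.0636, 0.1154]
orientation: [0.675, 0.738, -0.0, -0.001]
force: [0.2, 0.3, 0.6]
grip_width: 0.0452
```

Run:
```python
from w import *
to(.008,.098,.094)
import cv2
for n in ("wrist","scene","top"):
    f=robot.grab_frame(n); im=f["pixels"][:,:,::-1]; cv2.imwrite(f"pics/{n}2.png",im)
a=cv2.imread("pics/scene2.png")[180:285,220:365]; cv2.imwrite("pics/c4.png",cv2.resize(a,None,fx=5,fy=5,interpolation=cv2.INTER_CUBIC))
```

```text
t 2.2 p [0.5572 0.0636 0.1154] F [0.1662 0.3406 0.5641] w 0.045205367889892836 q [-0.2047  0.8024  0.0162  1.8755 -0.0282  0.4655 -0.0803]
shelf 0.007734566099578272 0.09977412013621506 tool z [-0.0017  0.0007 -1.    ] yaw err y-axis 0.0025750764364233097
move to (0.008, 0.098, 0.094) tool cm [-0.1793  0.0296  2.1352]
```

View pics/wrist2.png

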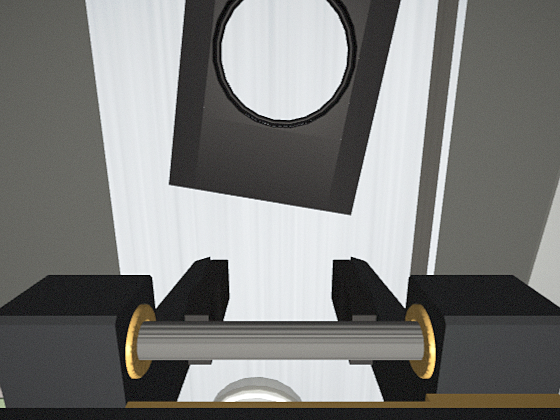

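View pics/c4.png

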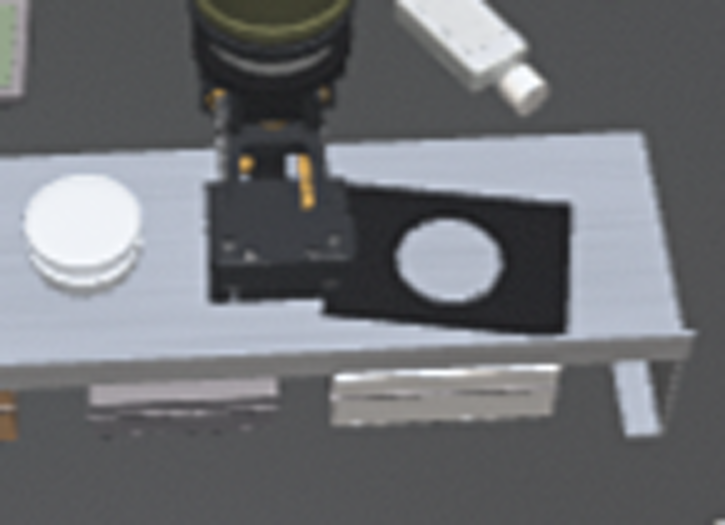

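The wrist view shows both fingertips (215,260) and (345,260) on bare shelf, spanning the plate's right edge, which runs from (170,185) to (350,213). The petri dishes are clear behind the hand. Next I lower the tips to about 2.5 mm above the shelf.

arm_command --pt "0 0 1 0 0 0" --pt "0 0 1.8 0 0 0" --pt "0 0 2.2 0 0 0" --pt "0 0 2.2 0 0 0" --pt "0 0 2.2 0 0 0"

```text
t: 2.77
eef_pos: [0.5577, 0.0615, 0.0933]
orientation: [0.676, 0.736, -0.0, -0.0]
force: [0.1, -0.0, 0.2]
grip_width: 0.0448
```

Run:
```python
from w import *
to(.008,.214,.0925)
```

```text
t 2.7667 p [0.5577 0.0615 0.0933] F [ 0.1384 -0.039   0.2426] w 0.04482228196469162 q [-0.2009  0.8395  0.0152  1.8842 -0.028   0.419  -0.0802]
shelf 0.008019057717955615 0.0976910838137225 tool z [-0.0009 -0.0001 -1.    ] yaw err y-axis -0.0005107071194548202
move to (0.008, 0.214, 0.0925) tool cm [11.6309 -0.0078  0.0802]
```

arm_command --pt "0.6 0 0.05 0 0 0" --pt "1.2 0 0.05 0 0 0" --pt "1.8 0 0.05 0 0 0" --pt "2.3 0 0.05 0 0 0" --pt "2.8 0 0.05 0 0 0" --pt "3.3 0 0.05 0 0 0" --pt "3.8 0 0.05 0 0 0" --pt "4.3 0 0.05 0 0 0" --pt "4.8 0 0.05 0 0 0" --pt "5.3 0 0.05 0 0 0" --pt "5.6 0 0.05 0 0 0" --pt "5.6 0 0.05 0 0 0"

```text
t: 3.77
eef_pos: [0.5529, 0.1187, 0.0932]
orientation: [0.676, 0.737, 0.0, -0.0]
force: [1.1, 0.3, -0.5]
grip_width: 0.0448
```

Run:
```python
from w import *
to(.008,.214,.0925)
import cv2
for n in ("wrist","top"):
    f=robot.grab_frame(n); im=f["pixels"][:,:,::-1]; cv2.imwrite(f"pics/{n}3.png",im)
```

```text
t 3.7667 p [0.5529 0.1187 0.0932] F [ 1.134   0.2603 -0.4604] w 0.04480632706059856 q [-0.3098  0.8435  0.0297  1.8718 -0.0554  0.4271 -0.1531]
shelf 0.00815802608769965 0.15502211819250306 tool z [-0.0003  0.0008 -1.    ] yaw err y-axis 0.0010382921326598377
move to (0.008, 0.214, 0.0925) tool cm [ 5.8977 -0.0097  0.071 ]
```

View pics/wrist3.png

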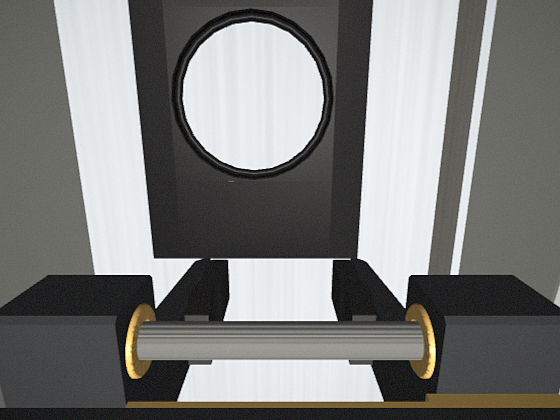

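The wrist view shows the plate's edge square to both fingertips (row 258, columns 153–357), so it is now straight. I measure where it is before the rest of the push.

Run:
```python
import cv2
a=cv2.imread("pics/top3.png")[150:240,195:325]; cv2.imwrite("pics/c5.png",cv2.resize(a,None,fx=6,fy=6,interpolation=cv2.INTER_CUBIC))
```

```text
(no output)
```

View pics/c5.png

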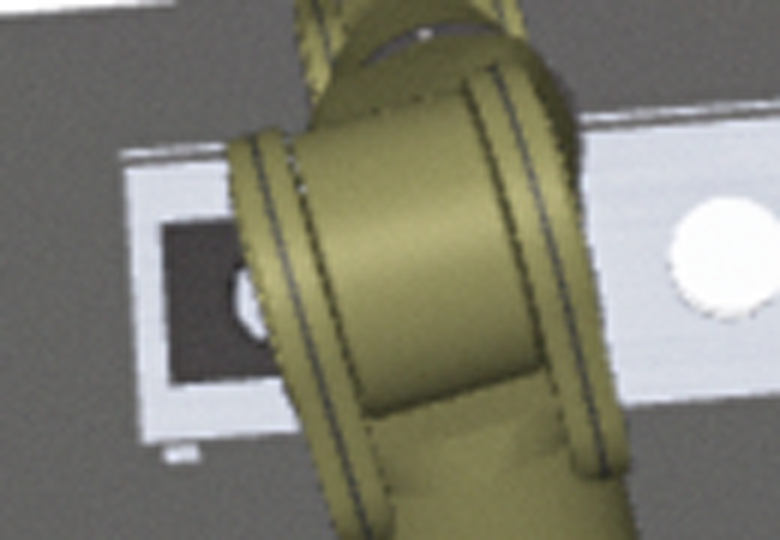

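Run:
```python
from w import *
o2=np.array([.557,-.0379])
for q in crop(TOP,[(162,226),(172,384)],(195,150),.085): print(q,(q[:2]-o2)@ex,(q[:2]-o2)@ey)
for q in crop(TOP,[(142,441)],(195,150),.08): print(q,(q[:2]-o2)@ex,(q[:2]-o2)@ey)
```

```text
t 3.8667 p [0.553  0.1176 0.0931] F [ 0.2107 -0.3647  0.2605] w 0.04470874047866556 q [-0.3087  0.8435  0.0304  1.8721 -0.0553  0.4271 -0.1529]
shelf 0.008160756833590148 0.1539861835359235 tool z [-0.0003  0.0001 -1.    ] yaw err y-axis -7.104041757696744e-05
[0.5689 0.257  0.085 ] 0.0369813632473183 0.2927717998990835
[0.4853 0.2495 0.085 ] -0.04694482627103651 0.2925020008857662
[0.4562 0.2647 0.08  ] -0.07458331681566063 0.31011138836490654
```

The plate's outer end is at y = 0.2926 and straight to about 0.003 rad. The target is 0.353, so 60 mm are left to push.

arm_command --pt "0.5 0 0.05 0 0 0" --pt "1.1 0 0.05 0 0 0" --pt "1.7 0 0.05 0 0 0" --pt "2.3 0 0.05 0 0 0" --pt "2.9 0 0.05 0 0 0" --pt "3.5 0 0.05 0 0 0" --pt "4.1 0 0.05 0 0 0" --pt "4.6 0 0.05 0 0 0" --pt "5.0 0 0.05 0 0 0" --pt "5.4 0 0.05 0 0 0" --pt "5.7 0 0.05 0 0 0" --pt "5.9 0 0.05 0 0 0"

```text
t: 4.87
eef_pos: [0.5481, 0.1767, 0.0927]
orientation: [0.676, 0.737, 0.0, -0.0]
force: [0.1, -0.6, -0.4]
grip_width: 0.0451
```

arm_command --pt "0.1 0 0 0 0 0" --pt "0.1 0 0 0 0 0" --pt "-1 0 0 0 0 0" --pt "-2.5 0 0 0 0 0" --pt "-2.5 0 -2 0 0 0" --pt "-2.5 0 -5 0 0 0" --pt "-2.5 0 -9 0 0 0" --pt "-2.5 0 -13 0 0 0" --pt "-5 0 -16 0 0 0" --pt "-9 0 -16 0 0 0" --pt "-13 0 -16 0 0 0" --pt "-15 0 -16 0 0 0"

```text
t: 5.87
eef_pos: [0.5609, 0.0192, 0.2538]
orientation: [0.679, 0.734, -0.001, 0.002]
force: [0.2, -0.5, 0.2]
grip_width: 0.0451
```

Run:
```python
from w import *
import cv2
for n in ("scene","top"):
    f=robot.grab_frame(n); im=f["pixels"][:,:,::-1]; cv2.imwrite(f"pics/{n}4.png",im)
a=cv2.imread("pics/top4.png")[150:240,195:325]; cv2.imwrite("pics/c6.png",cv2.resize(a,None,fx=6,fy=6,interpolation=cv2.INTER_CUBIC))
a=cv2.imread("pics/scene4.png")[195:285,235:365]; cv2.imwrite("pics/c7.png",cv2.resize(a,None,fx=6,fy=6,interpolation=cv2.INTER_CUBIC))
```

```text
t 5.8667 p [0.5609 0.0192 0.2538] F [ 0.1881 -0.5447  0.2122] w 0.04514623532117804 q [-0.1554  0.5965  0.0605  1.7663 -0.0422  0.7788  0.0028]
shelf 0.007690027651864505 0.05528281707692114 tool z [ 0.0017 -0.0042 -1.    ] yaw err y-axis -0.007276707326792378
```

View pics/c6.png

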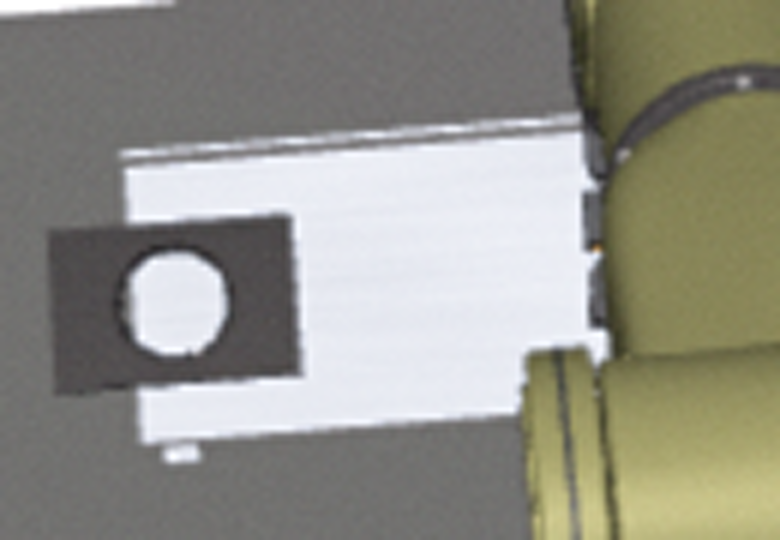

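View pics/c7.png

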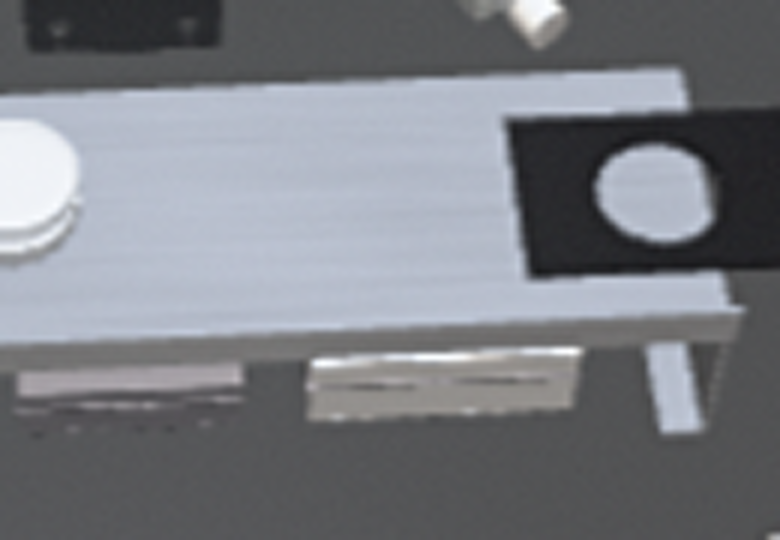

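View pics/scene4.png

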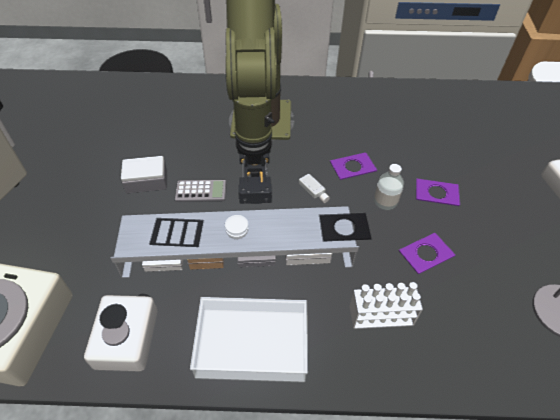

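The top crop shows the plate with corners (48,230), (291,214), (301,376) and (55,395). It overhangs the left end and sits clear of the front edge, and nothing else looks moved. I measure it now.

Run:
```python
from w import *
o2=np.array([.557,-.0379])
c=crop(TOP,[(48,230),(291,214),(301,376),(55,395)],(195,150),.085)
for q in c: print((q[:2]-o2)@ex,(q[:2]-o2)@ey)
m=c.mean(0)[:2]-o2; d=c[0]+c[3]-c[1]-c[2]
print("ctr",m@ex,m@ey,"yaw",np.arctan2(d[1],d[0])-np.pi/2-a, np.linalg.norm(c-np.roll(c,-1,0),axis=1))
r=crop(SC,[(508,119),(529,277)],(235,195),.085); e=crop(SC,[(682,68)],(235,195),.08)[0]; 
print("scene: right end to shelf end",[(e-q)[:2]@ey for q in r])
import cv2
A=cv2.imread("pics/scene0.png").astype(int);B=cv2.imread("pics/scene4.png").astype(int)
for n,(x0,x1,y0,y1) in dict(slide=(145,208,212,255),petri=(222,252,212,240),flask=(295,330,170,204),tip=(118,168,152,195),calc=(174,228,176,202),bottle=(374,405,163,210),rack=(350,424,280,330)).items():
    print(n,(abs(A-B)[y0:y1,x0:x1].max(2)>30).sum())
```

```text
t 5.9667 p [0.5608 0.0193 0.2531] F [ 0.9055 -0.7027  0.9292] w 0.04475275092244166 q [-0.1555  0.5977  0.0608  1.7663 -0.0429  0.7788  0.0002]
shelf 0.007537206510467305 0.055348296619454576 tool z [ 0.0005 -0.004  -1.    ] yaw err y-axis -0.010533288814531
0.03944529270039885 0.351987712757515
0.038184199571446406 0.2254496062540522
-0.04792164943546408 0.2259939168682014
-0.048018009888941816 0.35285383557864236
ctr -0.004577541763140185 0.28907126786460274 yaw -0.004596422849010379 [0.1265 0.0861 0.1269 0.0875]
scene: right end to shelf end [np.float64(0.08485066889035396), np.float64(0.08580873907067123)]
slide 0
petri 0
flask 0
tip 0
calc 0
bottle 0
rack 0
```

Both cameras agree on about 43 mm of overhang. Everything else is unchanged, so I hand the job in.

```bash
python3 -c "
from rig import robot
print(robot.sense()['dq'].round(3)); print(robot.finish_job())"
```

```text
[-0.067  0.01  -0.078 -0.006 -0.034 -0.002 -0.037]
the job is handed in; nothing more can be done
None
```

I pushed the dish adapter along the shelf with two half-open fingertips across its right end. That straightened it and moved it about 95 mm out over the left end, the nearer one. I then drew the hand back and up, and handed the job in at about 6 s; no verdict was reported.

- **Position:** the last top-camera check put the plate's centre at y = 0.289 m in the shelf frame, so about 43 mm hangs over the end. The scene camera agreed at 42–43 mm.
- **Straightness and front edge:** it lies within about 0.005 rad of straight, and its front corners are at x ≈ -0.048 m, clear of the front edge.
- **Other things:** comparing scene pictures from before and after showed no change at the slide adapter, petri dishes, flask, tip box, calculator, bottle or tube rack.
- **Disagreement:** the two cameras' absolute positions differed by about 3–4 mm. This does not affect the overhang, which I measured relative to the shelf.
- **Not checked:** I did not measure the plate's flatness directly, but it looked flat in both views.

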